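# Load a slide rack into the drying oven and close its stayed lid

### The arm

A 6-joint arm with a two-finger parallel gripper is mounted at the origin on the work surface. World frame = base frame: x ahead of the robot, y to its left, z up, the work surface at z = 0. Lengths are in m, angles in rad, forces in N, time in s.
With the tool pointing down it reaches from about 0.4 to 0.825 m from the base axis. Payload 7 kg.
Tool frame: the origin (TCP) lies at the very end of the fingers, on their centre line; the grasp point (between the pads) lies 19 mm behind it; z points along the fingers, y is the line along which they close (so a half turn about z gives the same grasp; the last joint's range is limited). The gripper opens to 85 mm and grips with 20 to 120 N. Pads are 22 mm wide; open, the fingers measure 114 mm over their backs; the gripper's body (76 mm by 85 mm) begins 54 mm behind the grasp point. The pads swing forward as they close: fully open they stand 13 mm farther back than shut.
Start: joints at [1.614, 0.359, 0.012, 0, -1.224, -0.288], TCP at [0.164, 0.655, 0.231] pointing down, gripper open.
Joint ranges: [-3.07, 3.07], [-1.43, 2.12], [-1.02, 1.25], [-3.03, 1.67], [-3.05, -0], [-3.03, 3.03]. Speed limits (rad/s): [2.39, 2.39, 3.01, 3.14, 3.14, 3.14].

### API

Orientations are given as a 3x3 rotation matrix whose columns are the frame's x, y, z axes.
In Python, from workcell import manip gives the robot as it stands. The module is installed in compiled form; this text tells all that it offers.
- The arm moves only by the tool apply_moves, never from a script. Its argument "series" is a list of rows, each a list of 3 entries, a list of its own where there are three numbers: the shift along the tool's x, y, z in cm, then the turn, a rotation vector about the tool's x, y, z in rad, then the closure, from 0 (fully open) to 1 (shut). In form: [[[x, y, z], [ax, ay, az], jaw], ...]. A call has exactly 10 rows; each row is the pose to reach, as a shift and turn from the pose commanded when the call began, along the tool's axes at that moment; what a row does not reach only later rows make up. A row lasts 1/8 s, in which the tool goes at most 62.5 mm and 10.7 degrees, less where a joint would pass 70% of its speed; a pose out of reach is approached as far as the arm can. A call with a gripper value outside its range is refused whole. The fingers move at their own pace and stop on an object; "grip_force" is the grip in N (left out, the last holds). Time passes only in rows, so rows that repeat a pose let the fingers close, or fill a call up. It gives the time, the measured TCP pose, the force, the opening and the grip force at its end, in the units of the state.
- manip.state(): the state, without advancing time (a new reading comes with each control period).
- manip.snapshot(name): name is "scene" or "top" or "wrist"; returns the picture (420x560x3 uint8, blue, green, red); there is no depth.
- manip.camera_info(name): a dict with "camera_matrix" (3x3 intrinsics, pixels), "R" (3x3) and "t" (3): a world point X has camera coordinates R X + t. Camera axes: x right, y down, z forward; pixel columns grow to the right and rows downward; lengths in m; the calibration is good to about 2 mm. A picture is of the moment at which its call begins: read the wrist's pose just before it. camera_info takes no time and is no camera call; for the wrist camera it gives the pose at the moment of the call.
- manip.sign_off(): hands the job in; it is judged then, once.
Trained networks look in the newest picture that a camera, given by its name, has taken for a name from the list of things; names that differ only in an ending like _2 or _b are one class to them, and where a whole thing is asked for, a point or a joint stands for the part that bears it (a point fixed in the world has none). Each returns a list of dicts, best first, with "conf" (0 to 1); they miss things now and then, are a little off and sometimes report something else, mostly with a low value. They report only what shows in the picture. A call takes as long as a camera call. They do not tell look-alikes from the thing itself.
- manip.spot_in(name, camera): "point" ([column, row] in pixels, amid what is visible of it).
- manip.silhouettes(name, camera): "region" (420x560 bool, what is visible of it) and "point" ([column, row] in pixels, amid what is visible of it).
- manip.spot_point(name, camera): "point" ([column, row] in pixels: a listed point, or the origin of a listed thing).
The state is a dict: "time": time; "joints": joint angles; "joint_vel": joint speeds; "joint_torque": joint torques, N m; "position": TCP position; "orientation": TCP orientation; "force": force on the tool from outside, world axes, zero at the start; "torque": the same for the moment, N m; "opening": finger opening in m; "finger_force": force on a finger pad.
Only numpy, scipy, OpenCV 4.12 (cv2) and the standard library are available. Lean on these libraries where they do the work, as an engineer would, in place of code of your own. Each camera call takes 0.05 s, during which the arm holds its last target. There are 200 camera calls.

### The job

Load the rack of slides into the drying oven: raise the oven's lid right up until its folding stay snaps locked, and while the stay holds the lid, carry the rack in level and stand it on the warming plate inside, clear of the stay, set down and not dropped. Then break the stay's joint at its knob and lower the lid until it is fully shut, without letting it fall. Leave the other things on the bench where they are.

Things in the scene. Friction and masses are not known exactly. Their poses are not given: they have to be found in the camera images.
- dryer: slide-drying oven, cream box fixed to the bench: 200 mm front to back, 260 wide, 120 high to its rim, walls 6. Origin: centre of its underside; +x from its front (dial, lamp, lid's pull) to its back (hinge), z up, +y on your left as you stand at its front. The stay is inside the -y side wall. Its front faces roughly -y of the world.
- dryer_floor (a point): centre of the oven's inner floor (the slotted warming plate), 20 mm above the bench; axes as dryer. The inside measures 188 mm along x and 248 mm along y; the stay and its knob use the strip beyond y = -75 mm, so the rack goes on the rest.
- lid_hinge (a point): middle of the lid's hinge line, on the back rim (100 mm behind the oven's centre, 120 mm high); the hinge runs along the oven's y
- lid (a joint): lid angle, rad: 0 shut, grows as the front edge rises and swings back; 1.361 is as far as the straight stay lets it go, about 1.345 its rest on the locked stay. A 0.7 to 1 kg pan 260 x 200 x 14 mm, underside in the plane of the hinge line, hinge friction 0.14 N m. With the stay broken it stands by itself between about 1.19 and 1.33; below about 1.15 it falls unless held.
- lid_pull (a point): grip point of the black pull on the lid's front edge: 40 mm wide (along the hinge), 14 thick, sticking out 34 in the plane of the lid. The point lies 21 mm out from the edge, in mid thickness (7 mm above the lid's underside), 221 mm from the hinge line. Pinched on its two sides from above it pivots between the fingers: the tool may stay upright as the lid swings.
- stay (a joint): opening of the stay's knuckle, rad: 0 folded (lid shut), 2.79 straight (lid at 1.361), 3.04 locked against its stop past straight. Lift the lid firmly to its stop (the pull's force rises by 5 N or more); 1 degree short it does not lock. As the lid is let go a light spring carries the knuckle over. Pressing the lid down does not unlock it. Broken, it stays put below about 2.42.
- stay_knob (a point): middle of the black knob at the knuckle: 16 mm thick, 36 long, along the oven's y, its root (steel arms) 20 mm to the -y side. Locked, it is 45 mm above the rim, 51 in front of the hinge line, under the leaning lid: reach it with the tool leaning 35 to 40 degrees to the oven's front, fingers about 30 mm open, before and behind it. About 5 N towards the front (-x) breaks the joint.
- stay_pin (a point): fixed pin of the stay's lower arm on the -y wall, 22 mm below the rim, 85 in front of the hinge line; the lower arm, pin to knuckle, is 76 mm long, so the knob moves in a circle about this pin's axis; pulled 30 to 35 mm forward it brings the lid down to about 1.27 rad. Upper arm: 62 mm, to a pin under the lid 110 mm from the hinge line.
- rack: stainless slide rack with ten slides, 0.25 to 0.5 kg, 100 mm (x) by 84 mm (y), 34 mm high, with a bail handle over its middle to 86 mm height. Origin: centre of its underside, z up. It fits under the shut lid only when it stands on the oven's floor.
- rack_handle (a point): middle of the rack's handle bar: 11 mm square bar along the rack's x, 100 mm long, its centre 80.5 mm above the rack's underside, open beneath
- jar: bystander: amber jar with black cap, 64 mm across, 95 mm high; origin centre of its underside. It may stand to the left or right of, nearer or farther than the rack
- trough: bystander: empty glass section trough, 200 x 140 x 60 mm, behind the oven; origin centre of its underside
- tissues: bystander: tissue box, 120 x 230 x 70 mm; origin centre of its underside
Not all that is in view belongs to the job. What is shaped like the rack but yellow is not meant.

How it is judged:
On the way, in this order (a step that is already met when the one before it is completed fails the run):
1. the lid is up and its stay is locked past straight (value of joint stay above 2.95 rad), for 0.3 s.
2. the rack stands upright on the oven floor, let go, with the stay still locked (x of rack in the frame of dryer_floor between -0.055 and 0.055 m and y of rack in the frame of dryer_floor between -0.09 and 0.09 m and z of rack in the frame of dryer_floor between -0.006 and 0.006 m and angle between rack's own z axis and vertical below 0.08 rad and contact force between the fingers and rack below 0.2 N and value of joint stay above 2.95 rad), for 0.3 s.
3. the stay's joint is broken, folded well short of straight (value of joint stay below 2.45 rad), for 0.1 s.
At the end, for the whole second after the job is handed in: the lid is fully shut (within 0.03 rad) and still, and the rack stands upright (within 0.08 rad) on the oven floor (within 6 mm of height) inside the oven (value of joint lid below 0.03 rad and velocity of joint lid between -0.05 and 0.05 rad/s and x of rack in the frame of dryer_floor between -0.055 and 0.055 m and y of rack in the frame of dryer_floor between -0.09 and 0.09 m and z of rack in the frame of dryer_floor between -0.006 and 0.006 m and angle between rack's own z axis and vertical below 0.08 rad and linear speed of rack below 0.03 m/s); the robot touches nothing.
It fails at once if the lid is let fall or slammed: it swings down faster than 2.5 rad/s (velocity of joint lid below -2.5 rad/s).
It fails at once if the rack is dropped: it moves faster than 0.4 m/s out of the fingers (linear speed of rack above 0.4 m/s and contact force between the fingers and rack below 0.1 N).
It fails at once if the rack is tipped by more than 0.6 rad (angle between rack's own z axis and vertical above 0.6 rad).
It fails at once if a bystander is moved by more than 20 mm (distance of any of jar, trough, tissues from where it was at the start of the episode above 0.02 m).
It also fails if it takes over 72 s, if anything falls off the work surface, if the arm or the gripper's body presses on something with over 40 N, if the wrist force passes 120 N, or if a joint passes its speed limit or range.

## Working session

There is one attempt and no reset: what is moved stays moved. The work goes in short steps, Python scripts to look and compute and a tool call to move; the robot and the scene stay as the last step left them, time stands still between calls to the robot, and variables do not carry over. Pictures are saved under pics/ and viewed, at most 10 in all, crops included, and the job is handed in when it is done.

Besides the shell and the picture viewer there is one more tool, called after "Call:" as name(argument=value, ...) on one line, values as JSON. apply_moves: Moves the arm, as the interface text tells. Its arguments: {"type":"object","properties":{"series":{"type":"array","items":{"type":"array"}},"grip_force":{"type":"number"}},"required":["series"]}

```bash
mkdir -p pics
cat > h.py <<'E'
import numpy as np, cv2
from workcell import manip
def cam(n):
    c=manip.camera_info(n); return np.array(c["camera_matrix"]),np.array(c["R"]),np.array(c["t"])
def ray(n,p,c=None):
    K,R,t=c or cam(n); d=R.T@np.linalg.inv(K)@np.array([p[0],p[1],1.]); return -R.T@t,d/np.linalg.norm(d)
def atz(n,p,z,c=None):
    o,d=ray(n,p,c); return o+d*(z-o[2])/d[2]
def tri(rs):
    A=sum(np.eye(3)-np.outer(d,d) for o,d in rs); b=sum((np.eye(3)-np.outer(d,d))@o for o,d in rs)
    X=np.linalg.solve(A,b); return X,[np.linalg.norm((np.eye(3)-np.outer(d,d))@(X-o))for o,d in rs]
def proj(n,X,c=None):
    K,R,t=c or cam(n); q=K@(R@np.array(X)+t); return q[:2]/q[2]
E
python3 - <<'E'
from h import *
np.set_printoptions(precision=4,suppress=True)
ims=[]
for n in ("scene","top","wrist"):
    im=manip.snapshot(n); cv2.imwrite(f"pics/{n}0.png",im); ims.append(im)
    for k in ("dryer","dryer_floor","lid_hinge","lid_pull","stay_knob","stay_pin","rack","rack_handle","jar","trough","tissues"):
        r=manip.spot_point(k,n)
        print(n,k,[(np.round(a["point"],1).tolist(),round(a["conf"],2)) for a in r[:3]])
cv2.imwrite("pics/two.png",cv2.resize(np.vstack(ims[:2]),(800,1200))[:, :])
s=manip.state(); print(s["time"],s["position"],s["orientation"],s["force"])
for n in ("scene","top"): print(n,ray(n,(280,210)))
E
```

```text
scene dryer [([309.1, 194.7], 0.65)]
scene dryer_floor []
scene lid_hinge [([328.3, 148.9], 0.79)]
scene lid_pull [([288.0, 179.0], 0.62), ([203.6, 307.5], 0.47)]
scene stay_knob []
scene stay_pin [([350.6, 178.3], 0.92)]
scene rack [([131.7, 343.2], 0.84), ([201.4, 304.9], 0.57)]
scene rack_handle [([196.5, 282.1], 0.67), ([128.2, 315.6], 0.56)]
scene jar [([170.3, 259.7], 0.57)]
scene trough [([352.8, 152.0], 0.9), ([173.5, 259.4], 0.21)]
scene tissues [([305.9, 307.7], 0.93)]
top dryer [([221.8, 241.7], 0.61)]
top dryer_floor []
top lid_hinge [([178.4, 239.3], 0.88)]
top lid_pull [([261.4, 224.4], 0.96)]
top stay_knob []
top stay_pin [([204.3, 192.2], 0.93)]
top rack [([438.1, 226.0], 0.92), ([388.7, 209.4], 0.77), ([223.1, 240.1], 0.58)]
top rack_handle [([393.2, 207.0], 0.77), ([450.8, 225.4], 0.66)]
top jar [([374.2, 272.9], 0.68)]
top trough [([119.0, 250.3], 0.81)]
top tissues [([333.9, 158.1], 0.96)]
wrist dryer []
wrist dryer_floor []
wrist lid_hinge []
wrist lid_pull []
wrist stay_knob []
wrist stay_pin []
wrist rack []
wrist rack_handle []
wrist jar []
wrist trough []
wrist tissues []
1.8 [0.1636 0.6548 0.2313] [[ 0.9702 -0.2424 -0.    ]
 [-0.2424 -0.9702 -0.0001]
 [-0.      0.0001 -1.    ]] [-0.7808  0.3181 -0.1417]
scene (array([ 1.2251, -0.7773,  0.8438]), array([-0.518 ,  0.6016, -0.6081]))
top (array([0.3674, 0.0071, 1.4444]), array([ 0.1694, -0.0081, -0.9855]))
```

View pics/scene0.png

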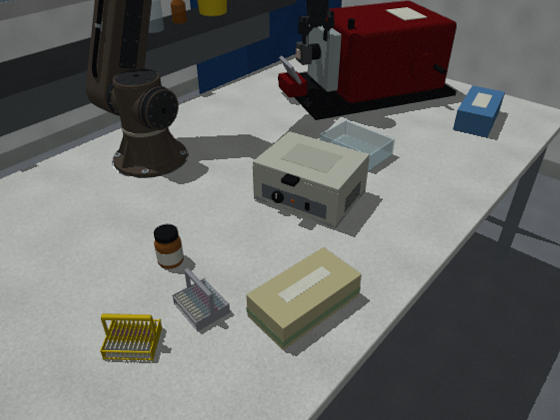

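View pics/top0.png

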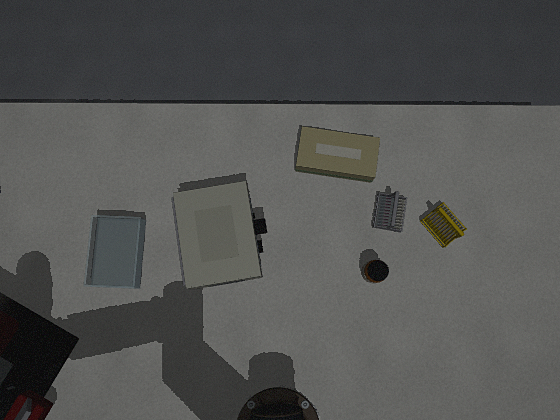

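Silver racks: scene (200,303) / top (389,211) is stainless. The other at scene (131,337) / top (442,224) is yellow, so not meant. The oven is at top (217,232) with its pull at (261,225). I'll confirm with one crop and triangulate.

Run:
```python
from h import *
np.set_printoptions(precision=4,suppress=True)
a=cv2.imread("pics/scene0.png")[255:365,90:245]; b=cv2.imread("pics/top0.png")[180:290,355:475]
f=lambda x:cv2.resize(x,None,fx=400/x.shape[1],fy=400/x.shape[1],interpolation=cv2.INTER_CUBIC)
A,B=f(a),f(b); h=max(len(A),len(B)); pad=lambda x:np.vstack([x,np.zeros((h-len(x),400,3),np.uint8)])
cv2.imwrite("pics/crop.png",np.hstack([pad(A),pad(B)])); print(A.shape,B.shape)
for k,p,q in (("pull",(288,179),(261.4,224.4)),("hinge",(328.3,148.9),(178.4,239.3)),("handle",(196.5,282.1),(393.2,207)),("rack",(201.4,304.9),(388.7,209.4))):
    print(k,tri([ray("scene",p),ray("top",q)]))
# lid top rectangle in top view at z=.134
im=cv2.imread("pics/top0.png")
r=manip.silhouettes("lid","top"); print([(x["conf"],x["region"].sum(),np.round(x["point"])) for x in r])
for z,rr in ((.134,r),):
    if rr:
        c,_=cv2.findContours(rr[0]["region"].astype(np.uint8),0,2); c=max(c,key=cv2.contourArea)
        P=np.array([atz("top",x[0],z)[:2] for x in c]).astype(np.float32); R=cv2.minAreaRect(P); print(R,cv2.boxPoints(R))
r=manip.silhouettes("dryer","top"); print([(x["conf"],x["region"].sum(),np.round(x["point"])) for x in r])
for k in ("jar","tissues","rack"):
  for x in manip.silhouettes(k,"top")[:2]:
    c,_=cv2.findContours(x["region"].astype(np.uint8),0,2); c=max(c,key=cv2.contourArea)
    z={"jar":.095,"tissues":.07,"rack":.034}[k]
    R=cv2.minAreaRect(np.array([atz("top",y[0],z)[:2] for y in c]).astype(np.float32)); print(k,x["conf"],R)
for c in ((246,181),(262,277),(187,288),(173,195)): print("corner",c,atz("top",c,.134))
```

```text
(284, 400, 3) (367, 400, 3)
pull (array([0.551 , 0.0432, 0.132 ]), [np.float64(0.0038592374292914173), np.float64(0.0038592374292914446)])
hinge (array([0.5143, 0.2689, 0.1071]), [np.float64(0.002583048966586368), np.float64(0.002583048966586364)])
handle (array([ 0.6081, -0.3253,  0.0805]), [np.float64(0.004812266842254204), np.float64(0.004812266842254344)])
rack (array([ 0.6136, -0.3266,  0.0142]), [np.float64(0.003419885845586294), np.float64(0.0034198858455862804)])
[(0.91, np.int64(7476), array([216., 232.]))]
((0.5322400331497192, 0.14989744126796722), (0.2598286271095276, 0.23331891000270844), 9.645594596862793) [[0.3846 0.2431]
 [0.4237 0.0131]
 [0.6799 0.0567]
 [0.6408 0.2867]]
[(0.82, np.int64(7845), array([217., 236.]))]
jar 0.8 ((0.43098029494285583, -0.25911420583724976), (0.06187523528933525, 0.07644117623567581), 0.07063405960798264)
tissues 0.88 ((0.7663286328315735, -0.16894039511680603), (0.23491047322750092, 0.13951581716537476), 81.391845703125)
rack 0.71 ((0.6104994416236877, -0.3213959038257599), (0.08874274045228958, 0.11881804466247559), 78.87408447265625)
rack 0.59 ((0.5676885843276978, -0.47539955377578735), (0.10575995594263077, 0.08892407268285751), 35.59476852416992)
corner (246, 181) [0.6721 0.0885 0.134 ]
corner (262, 277) [0.4144 0.0432 0.134 ]
corner (187, 288) [0.3859 0.2383 0.134 ]
corner (173, 195) [0.6329 0.2843 0.134 ]
```

View pics/crop.png

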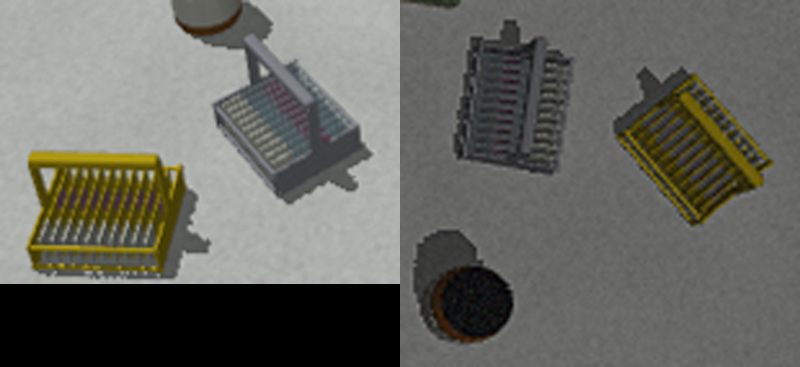

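The crop confirms it: the grey steel rack is at scene (200,303), its bar running nearly along world x, and the one beside it is yellow. The oven yaw comes out near 10° with its centre at about (0.526, 0.164). I'll go above the pull.

```bash
cat >> h.py <<'E'
from scipy.spatial.transform import Rotation as Ro
def Rdown(yaw,lean=0,axis=None):
    "tool y at world yaw (rad), z down"
    y=np.array([np.cos(yaw),np.sin(yaw),0]); z=np.array([0,0,-1.]); R=np.column_stack([np.cross(y,z),y,z]); 
    return Ro.from_rotvec(np.array(axis)*lean).as_matrix()@R if lean else R
def go(p,R=None):
    s=manip.state(); O=np.array(s["orientation"]); P=np.array(s["position"])
    R=O if R is None else R
    return np.round(O.T@(np.array(p)-P)*100,2),np.round(Ro.from_matrix(O.T@R).as_rotvec(),3)
Y=np.radians(9.8); C=np.array([.526,.164,0]); XO=np.array([-np.sin(Y),np.cos(Y),0]); YO=np.array([-np.cos(Y),-np.sin(Y),0])
def W(x,y,z): return C+x*XO+y*YO+np.array([0,0,z])
E
python3 -c "
from h import *
print(W(-.121,0,.127),go(W(-.121,0,.22),Rdown(np.pi+Y)))"
```

```text
[0.54659535 0.04476564 0.127     ] (array([51.94, 49.9 ,  1.13]), array([ 0.   , -0.   ,  1.155]))
```

Call:
apply_moves(series=[[[51.9,49.9,1.1],[0,0,1.155],0],[[51.9,49.9,1.1],[0,0,1.155],0],[[51.9,49.9,1.1],[0,0,1.155],0],[[51.9,49.9,1.1],[0,0,1.155],0],[[51.9,49.9,1.1],[0,0,1.155],0],[[51.9,49.9,1.1],[0,0,1.155],0],[[51.9,49.9,1.1],[0,0,1.155],0],[[51.9,49.9,1.1],[0,0,1.155],0],[[51.9,49.9,1.1],[0,0,1.155],0],[[51.9,49.9,1.1],[0,0,1.155],0]])

```text
time: 3.3
position: [0.4966, 0.1237, 0.2223]
orientation: [[0.171, -0.985, 0.001], [-0.985, -0.171, 0.001], [-0.0, -0.001, -1.0]]
force: [1.3, 2.1, 0.6]
opening: 0.0854
finger_force: 0.0
```

```bash
python3 -c "
from h import *
print(manip.state()['position'],go(W(-.121,0,.22),Rdown(np.pi+Y)))"
```

```text
[0.49658722 0.12369121 0.22225096] (array([ 8.63, -3.58,  0.23]), array([-0.001,  0.   ,  0.   ]))
```

Call:
apply_moves(series=[[[8.6,-3.6,0.2],[0,0,0],0],[[8.6,-3.6,0.2],[0,0,0],0],[[8.6,-3.6,0.2],[0,0,0],0],[[8.6,-3.6,0.2],[0,0,0],0],[[8.6,-3.6,0.2],[0,0,0],0.3],[[8.6,-3.6,0.2],[0,0,0],0.3],[[8.6,-3.6,0.2],[0,0,0],0.3],[[8.6,-3.6,0.2],[0,0,0],0.3],[[8.6,-3.6,0.2],[0,0,0],0.3],[[8.6,-3.6,0.2],[0,0,0],0.3]])

```text
time: 4.55
position: [0.5458, 0.0468, 0.2197]
orientation: [[0.17, -0.985, -0.0], [-0.985, -0.17, -0.0], [0.0, 0.0, -1.0]]
force: [0.2, 0.7, -0.6]
opening: 0.0598
finger_force: 0.0
```

```bash
python3 -c "
from h import *
s=manip.state();print(s['position'],s['opening'],s['force'])
c=cam('wrist');im=manip.snapshot('wrist');cv2.imwrite('pics/w1.png',im)
for k in ('lid_pull','stay_pin','lid_hinge'):
  for r in manip.spot_point(k,'wrist')[:2]: print(k,r['point'],r['conf'],atz('wrist',r['point'],.127,c))
print(proj('wrist',W(-.121,0,.127),c))"
```

```text
[0.54581571 0.04683489 0.21974545] 0.059833057886366774 [ 0.21218037  0.71548213 -0.60923442]
lid_pull [276.8, 212.8] 0.97 [0.55120551 0.04650303 0.127     ]
[283.90760851 211.52267836]
```

View pics/w1.png

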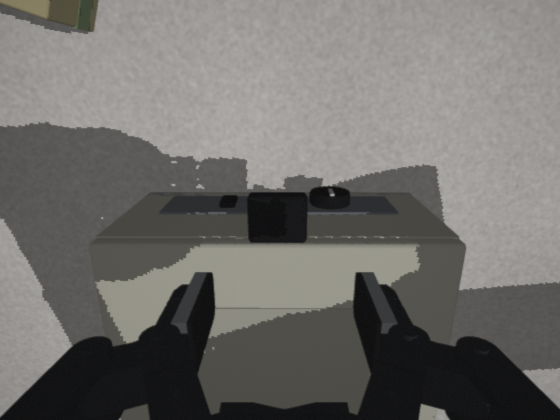

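The pull is at (278,217), square to the jaws, and the lid edge is at row 240. I'll update the oven centre from this.

```bash
python3 -c "
from h import *
e=atz('wrist',(278,241),.134); print(e, (e-C)@XO,(e-C)@YO)
for p in ((95,241),(463,241)): print(atz('wrist',p,.134))
C=np.array([.551,.0463,0])+.121*XO; print(C)
print(go(np.array([.551,.0463,.106])))"
```

```text
[0.54734207 0.06387679 0.134     ] -0.10229482745573325 -0.003988720985265697
[0.669729   0.08516899 0.134     ]
[0.4236801  0.04236276 0.134     ]
[0.53040465 0.16553436 0.        ]
(array([ 0.14, -0.5 , 11.37]), array([0., 0., 0.]))
```

Call:
apply_moves(series=[[[0.3,-0.5,4],[0,0,0],0.3],[[0.3,-0.5,8],[0,0,0],0.3],[[0.3,-0.5,11.3],[0,0,0],0.3],[[0.3,-0.5,11.3],[0,0,0],0.3],[[0.3,-0.5,11.3],[0,0,0],1],[[0.3,-0.5,11.3],[0,0,0],1],[[0.3,-0.5,11.3],[0,0,0],1],[[0.3,-0.5,11.3],[0,0,0],1],[[0.3,-0.5,11.3],[0,0,0],1],[[0.3,-0.5,11.3],[0,0,0],1]], grip_force=50)

```text
time: 6.0
position: [0.5509, 0.0446, 0.1083]
orientation: [[0.17, -0.985, 0.0], [-0.985, -0.17, 0.0], [-0.0, -0.0, -1.0]]
force: [-5.4, 0.1, 5.1]
opening: 0.0397
finger_force: 52.0
```

```bash
sed -i 's/C=np.array(\[.526,.164,0\])/C=np.array([.530,.164,0])/' h.py
python3 - <<'E'
from h import *
np.set_printoptions(precision=3,suppress=True)
s=manip.state(); print(s['position'],s['opening'],s['finger_force'],s['force'])
# arc in tool axes (tool x = -XO world, z down): pull point radius/initial phase
r=np.hypot(.221,.007); a0=np.arctan2(.007,.221)
for t in np.r_[np.arange(0,1.4,.1),1.361]:
    print(round(t,3), np.round([100*(r*np.cos(a0+t)-.221), -100*(r*np.sin(a0+t)-.007)],1))
E
```

```text
[0.551 0.045 0.108] 0.03965153624826169 51.99241876602173 [-5.437  0.085  5.094]
0.0 [ 0. -0.]
0.1 [-0.2 -2.2]
0.2 [-0.6 -4.4]
0.3 [-1.2 -6.5]
0.4 [-2.  -8.6]
0.5 [ -3.  -10.5]
0.6 [ -4.3 -12.4]
0.7 [ -5.6 -14.1]
0.8 [ -7.2 -15.6]
0.9 [ -8.9 -17. ]
1.0 [-10.7 -18.3]
1.1 [-12.7 -19.3]
1.2 [-14.7 -20.2]
1.3 [-16.9 -20.8]
1.361 [-18.2 -21.1]
```

Call:
apply_moves(series=[[[-0.2,0,-2.2],[0,0,0],1],[[-0.6,0,-4.4],[0,0,0],1],[[-1.2,0,-6.5],[0,0,0],1],[[-2.0,0,-8.6],[0,0,0],1],[[-3.0,0,-10.5],[0,0,0],1],[[-4.3,0,-12.4],[0,0,0],1],[[-5.6,0,-14.1],[0,0,0],1],[[-7.2,0,-15.6],[0,0,0],1],[[-8.9,0,-17.0],[0,0,0],1],[[-10.7,0,-18.3],[0,0,0],1]])

```text
time: 7.25
position: [0.5325, 0.1512, 0.2904]
orientation: [[0.17, -0.985, -0.001], [-0.985, -0.17, 0.0], [-0.0, 0.0, -1.0]]
force: [0.0, 0.7, -10.7]
opening: 0.0391
finger_force: 51.4
```

Run:
```python
from h import *
np.set_printoptions(precision=3,suppress=True)
s=manip.state(); print(s['position'],s['opening'],s['force'],s['torque'])
p=s['position']; print((p-C)@XO,p[2])
im=manip.snapshot('scene'); cv2.imwrite('pics/s2.png',cv2.resize(im[60:260,200:460],(780,600)))
```

```text
[0.533 0.151 0.29 ] 0.039132178333563014 [  0.011   0.677 -10.651] [-0.273 -0.336 -0.015]
-0.013011115696889862 0.29039820338230904
```

View pics/s2.png

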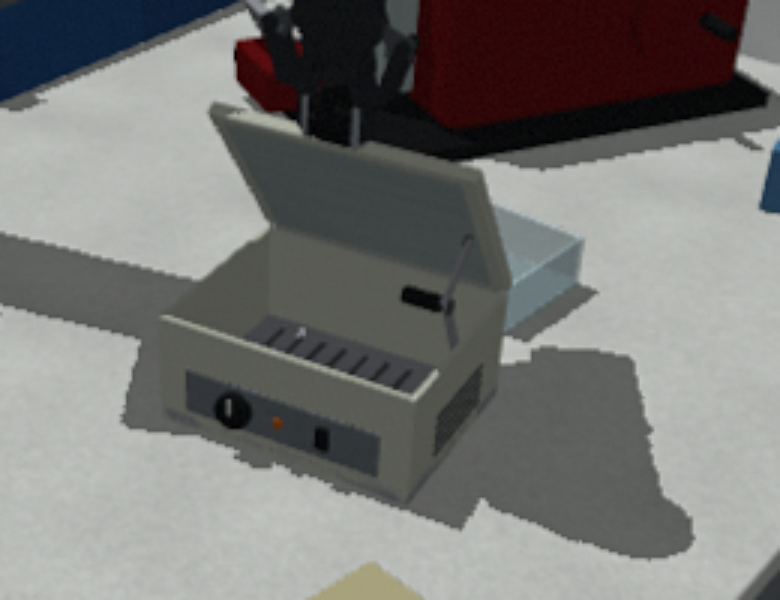

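The lid is up about 1 rad with the knob visible at crop (425,297). I'll continue to the stop.

Call:
apply_moves(series=[[[-2.0,0,-1.0],[0,0,0],1],[[-4.0,0,-1.9],[0,0,0],1],[[-5.1,0,-2.3],[0,0,0],1],[[-6.2,0,-2.6],[0,0,0],1],[[-6.9,0,-2.7],[0,0,0],1],[[-7.3,0,-2.8],[0,0,0],1],[[-7.5,0,-2.8],[0,0,0],1],[[-7.7,0,-2.8],[0,0,0],1],[[-7.9,0,-2.9],[0,0,0],1],[[-7.9,0,-2.9],[0,0,0],1]])

```text
time: 8.55
position: [0.5194, 0.2281, 0.3191]
orientation: [[0.17, -0.985, -0.0], [-0.985, -0.17, 0.0], [-0.0, 0.0, -1.0]]
force: [-6.4, -1.7, -0.7]
opening: 0.0389
finger_force: 53.0
```

Call:
apply_moves(series=[[[-0.2,0,0],[0,0,0],1],[[-0.3,0,0],[0,0,0],1],[[-0.4,0,0],[0,0,0],1],[[-0.5,0,0],[0,0,0],1],[[-0.6,0,0],[0,0,0],1],[[-0.7,0,0],[0,0,0],1],[[-0.8,0,0],[0,0,0],1],[[-0.8,0,0],[0,0,0],1],[[-0.8,0,0],[0,0,0],1],[[-0.8,0,0],[0,0,0],1]])

```text
time: 9.8
position: [0.5185, 0.2336, 0.3199]
orientation: [[0.169, -0.986, 0.001], [-0.986, -0.169, -0.003], [0.003, -0.0, -1.0]]
force: [-4.5, -9.8, 2.4]
opening: 0.0389
finger_force: 53.3
```

Call:
apply_moves(series=[[[-0.3,0,0],[0,0,0],1],[[-0.4,0,0],[0,0,0],1],[[-0.4,0,0],[0,0,0],1],[[0.2,0,0],[0,0,0],1],[[0.4,0,0],[0,0,0],1],[[0.6,0,0],[0,0,0],1],[[0.6,0,0],[0,0,0],0.4],[[0.6,0,0],[0,0,0],0.4],[[0.6,0,0],[0,0,0],0.3],[[0.6,0,0],[0,0,0],0.3]])

```text
time: 11.05
position: [0.5194, 0.2302, 0.3189]
orientation: [[0.17, -0.985, 0.001], [-0.985, -0.17, 0.0], [-0.0, -0.001, -1.0]]
force: [-0.3, 0.2, -0.7]
opening: 0.0599
finger_force: 0.0
```

Run:
```python
from h import *
np.set_printoptions(precision=3,suppress=True)
s=manip.state(); print(s['position'],s['opening'],s['force'])
im=manip.snapshot('scene')
for k in ('stay_knob','stay_pin','lid_pull'):
  print(k,[(np.round(r['point'],1),r['conf']) for r in manip.spot_point(k,'scene')[:2]])
for n,k in (('locked knob',W(.049,-.075,.165)),('straight',W(.015+.076*np.sin(.3),-.1,.098+.076*np.cos(.3)))): print(n,proj('scene',k))
cv2.imwrite('pics/s3.png',cv2.resize(im[60:210,240:440],(800,600),interpolation=cv2.INTER_CUBIC))
```

```text
[0.519 0.23  0.319] 0.05991406120835209 [-0.251  0.167 -0.677]
stay_knob [(array([347.3, 145.5]), 0.46), (array([171.6, 258.5]), 0.42)]
stay_pin [(array([350.5, 176.6]), 0.87), (array([325.6, 147.1]), 0.34)]
lid_pull [(array([324.7,  78.7]), 0.64)]
locked knob [345.122 146.388]
straight [351.99  148.862]
```

View pics/s3.png

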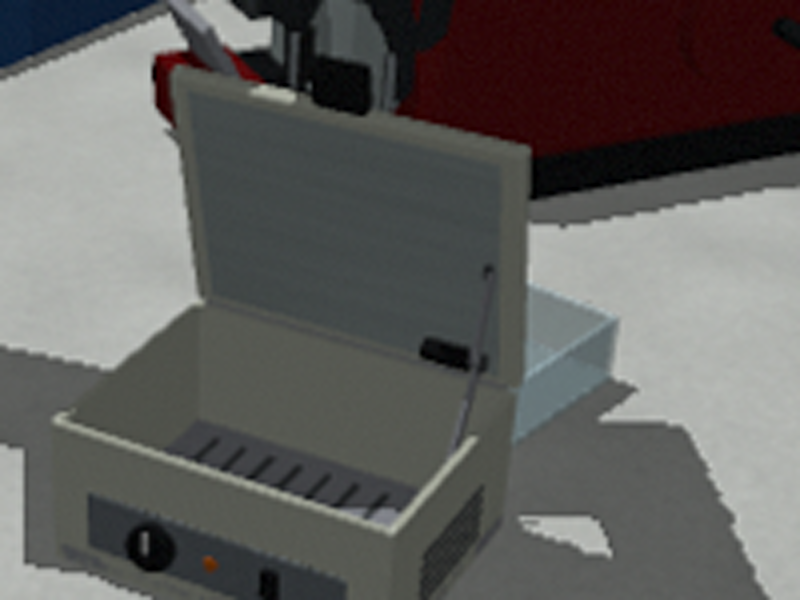

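Knob at scene px (351.7,148.5), where locked is expected. I'll verify after the arm clears, on the way to the rack.

Call:
apply_moves(series=[[[0,0,-5],[0,0,0],0.3],[[1,0,-8],[0,0,0.1],0.2],[[7,0,-7],[0,0,0.28],0],[[13,0.1,-5],[0,0,0.46],0],[[19,0.2,-3],[0,0,0.64],0],[[25,0.3,-1],[0,0,0.82],0],[[31,0.4,1],[0,0,1.0],0],[[37,0.5,3],[0,0,1.18],0],[[43,0.6,5],[0,0,1.36],0],[[49,0.7,7],[0,0,1.54],0]])

```text
time: 12.5
position: [0.5952, -0.2511, 0.2499]
orientation: [[-0.981, -0.195, 0.0], [-0.195, 0.981, -0.0], [-0.0, -0.0, -1.0]]
force: [1.0, 0.6, 0.1]
opening: 0.0856
finger_force: 0.0
```

Run:
```python
from h import *
np.set_printoptions(precision=3,suppress=True)
s=manip.state(); print(s['position'],s['joints'],s['force'])
pt={}
for n in ('scene','top'):
  im=manip.snapshot(n); cv2.imwrite(f'pics/{n}4.png',im)
  for k in ('stay_knob','stay_pin','lid_pull'):
    r=manip.spot_point(k,n); print(n,k,[(np.round(x['point'],1),round(x['conf'],2)) for x in r[:2]])
    if r: pt[n,k]=r[0]['point']
for k in ('stay_knob','lid_pull'):
  if ('scene',k) in pt and ('top',k) in pt:
    X,e=tri([ray('scene',pt['scene',k]),ray('top',pt['top',k])]); print(k,(X-C)@XO,(X-C)@YO,X[2],e)
for q in ((.049,.165),(.0446,.168),(.03,.172)): print(q,proj('scene',W(q[0],-.093,q[1])),proj('top',W(q[0],-.093,q[1])))
for t in (1.361,1.345,1.3): 
  w=W(.1-.221*np.cos(t)-.007*-np.sin(t),0,.12+.221*np.sin(t)+.007*np.cos(t)); print(t,proj('scene',w),proj('top',w))
print(go([.608,-.325,.17],Rdown(np.radians(85.5))))
a=cv2.imread('pics/scene4.png')[110:190,300:400]; b=cv2.imread('pics/top4.png')[150:230,160:260]
cv2.imwrite('pics/k.png',np.hstack([cv2.resize(x,(400,320),interpolation=cv2.INTER_CUBIC) for x in (a,b)]))
```

```text
[ 0.595 -0.251  0.25 ] [-0.098  0.3   -0.03   0.    -1.24  -1.277] [0.963 0.595 0.096]
scene stay_knob [(array([352.7, 144.1]), 0.52)]
scene stay_pin [(array([351.2, 174.8]), 0.66)]
scene lid_pull []
top stay_knob [(array([188.8, 200.7]), 0.46), (array([117.7, 253.6]), 0.3)]
top stay_pin [(array([203.5, 193.9]), 0.64)]
top lid_pull [(array([179. , 224.4]), 0.87), (array([392.9, 204.6]), 0.46)]
stay_knob 0.05636948465828167 -0.09189897689164914 0.1731544936695104 [np.float64(0.001321741217516913), np.float64(0.0013217412175172327)]
(0.049, 0.165) [351.199 148.119] [191.747 200.022]
(0.0446, 0.168) [350.617 147.863] [193.224 199.528]
(0.03, 0.172) [348.469 148.942] [198.523 198.317]
1.361 [325.843  78.773] [179.455 226.414]
1.345 [325.223  79.47 ] [181.046 226.196]
1.3 [323.474  81.546] [185.508 225.607]
(array([ 0.33, -7.79,  8.14]), array([-0.   ,  0.001,  0.282]))
```

View pics/k.png

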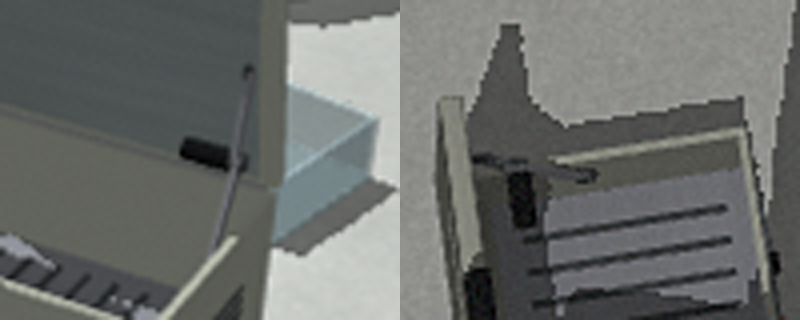

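The knob at top px (190.5,199.8) and scene px (351.5,148) agrees with locked (191.7,200.0 predicted) and not straight (193.2). On to the rack.

Call:
apply_moves(series=[[[0.3,-6,2],[0,0,0.18],0],[[0.3,-7.8,4],[0,0,0.28],0],[[0.3,-7.8,6],[0,0,0.28],0],[[0.3,-7.8,6],[0,0,0.28],0],[[0.3,-7.8,6],[0,0,0.28],0],[[0.3,-7.8,6],[0,0,0.28],0.3],[[0.3,-7.8,6],[0,0,0.28],0.3],[[0.3,-7.8,6],[0,0,0.28],0.3],[[0.3,-7.8,6],[0,0,0.28],0.3],[[0.3,-7.8,6],[0,0,0.28],0.3]])

```text
time: 14.15
position: [0.6076, -0.3262, 0.1904]
orientation: [[-0.997, 0.078, -0.0], [0.078, 0.997, 0.0], [0.0, -0.0, -1.0]]
force: [0.6, -0.2, 1.2]
opening: 0.0599
finger_force: 0.0
```

Run:
```python
from h import *
np.set_printoptions(precision=4,suppress=True)
s=manip.state(); print(s['position'],s['opening'],s['force'])
c=cam('wrist');im=manip.snapshot('wrist');cv2.imwrite('pics/w5.png',im)
for k in ('rack_handle','rack'):
  for r in manip.spot_point(k,'wrist')[:2]: print(k,r['point'],r['conf'],atz('wrist',r['point'],.0805 if 'h' in k else 0,c))
print(proj('wrist',[.608,-.325,.0805],c))
```

```text
[ 0.6076 -0.3262  0.1904] 0.059948015466550396 [ 0.5784 -0.1662  1.1892]
rack_handle [60.3, 171.8] 0.74 [ 0.5715 -0.4816  0.0805]
rack_handle [280.3, 208.4] 0.67 [ 0.6105 -0.3295  0.0805]
rack [109.2, 150.2] 0.86 [ 0.5701 -0.483   0.    ]
rack [283.1, 177.5] 0.69 [ 0.6077 -0.3273  0.    ]
[286.1623 204.6839]
```

View pics/w5.png

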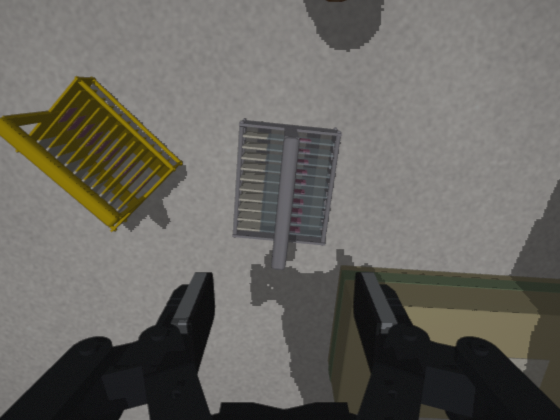

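The silver handle runs from (291,132) to (279,266), with the yellow rack well aside. I'll compute the line of the bar.

Run:
```python
from h import *
np.set_printoptions(precision=4,suppress=True)
a=atz('wrist',(291,131),.086);b=atz('wrist',(279,267),.086); d=a-b; m=(a+b)/2
ang=np.arctan2(d[1],d[0]); ang=(ang+np.pi/2)%np.pi-np.pi/2
print(a,b,np.linalg.norm(d),m,np.degrees(ang)); m[2]=.0805-.019-.002
print(m,go(m,Rdown(ang+np.pi/2)))
```

```text
[ 0.5551 -0.3178  0.086 ] [ 0.655 -0.334  0.086] 0.10122654153484802 [ 0.6051 -0.3259  0.086 ] -9.171223584126848
[ 0.6051 -0.3259  0.0595] (array([ 0.25,  0.01, 13.08]), array([ 0.   , -0.   ,  0.082]))
```

Call:
apply_moves(series=[[[0.2,0,4],[0,0,0.08],0.3],[[0.2,0,8],[0,0,0.08],0.3],[[0.2,0,11],[0,0,0.08],0.3],[[0.2,0,13],[0,0,0.08],0.3],[[0.2,0,13],[0,0,0.08],0.3],[[0.2,0,13],[0,0,0.08],1],[[0.2,0,13],[0,0,0.08],1],[[0.2,0,13],[0,0,0.08],1],[[0.2,0,13],[0,0,0.08],1],[[0.2,0,13],[0,0,0.08],1]], grip_force=70)

```text
time: 15.55
position: [0.6062, -0.3261, 0.0616]
orientation: [[-0.988, 0.157, 0.001], [0.157, 0.988, -0.001], [-0.001, -0.0, -1.0]]
force: [-0.9, 1.3, 5.6]
opening: 0.0097
finger_force: 68.6
```

Call:
apply_moves(series=[[[0,0,-0.5],[0,0,0],1],[[0,0,-1.5],[0,0,0],1],[[0,0,-4],[0,0,0],1],[[0,0,-7],[0,0,0],1],[[0,0,-10],[0,0,0],1],[[0,0,-13],[0,0,0],1],[[0,0,-16],[0,0,0],1],[[0,0,-18],[0,0,0],1],[[0,0,-20],[0,0,0],1],[[0,0,-20],[0,0,0],1]])

```text
time: 16.8
position: [0.6062, -0.3262, 0.2624]
orientation: [[-0.988, 0.158, 0.003], [0.158, 0.988, -0.001], [-0.003, -0.0, -1.0]]
force: [0.5, 0.4, -2.9]
opening: 0.0099
finger_force: 68.3
```

Run:
```python
from h import *
np.set_printoptions(precision=4,suppress=True)
s=manip.state(); print(s['position'],s['opening'],s['force'],s['finger_force'],s['torque'],s['joints'])
print(W(-.025,.02,0),go(W(-.025,.02,.26),Rdown(np.pi/2+Y)))
```

```text
[ 0.6062 -0.3262  0.2624] 0.009861133374217334 [ 0.5396  0.4175 -2.9049] 68.28396320343018 [ 0.02   -0.0266 -0.0309] [-0.2112  0.363   0.0889  0.0003 -1.2934 -1.5179]
[0.5145 0.136  0.    ] (array([16.34, 44.2 ,  0.17]), array([-0.001,  0.003, -0.329]))
```

Call:
apply_moves(series=[[[0.8,2.2,0],[0,0,-0.02],1],[[2.4,6.6,0],[0,0,-0.05],1],[[4.2,11.4,0],[0,0,-0.09],1],[[6.1,16.5,0],[0,0,-0.13],1],[[8.0,21.6,0],[0,0,-0.17],1],[[9.9,26.8,0],[0,0,-0.21],1],[[11.8,32.0,0],[0,0,-0.25],1],[[13.7,37.0,0],[0,0,-0.29],1],[[15.3,41.4,0],[0,0,-0.33],1],[[16.0,43.2,0],[0,0,-0.33],1]])

```text
time: 18.05
position: [0.514, 0.1281, 0.2595]
orientation: [[-0.985, -0.174, -0.001], [-0.174, 0.985, -0.0], [0.001, 0.0, -1.0]]
force: [0.7, -0.5, -3.1]
opening: 0.0095
finger_force: 68.5
```

Run:
```python
from h import *
np.set_printoptions(precision=4,suppress=True)
s=manip.state(); print(s['position'],s['opening'],s['force'],s['finger_force'])
print(go(W(-.025,.02,.0815+.002),Rdown(np.pi/2+Y)))
im=manip.snapshot('scene')
for k in ('rack','rack_handle','stay_knob'): print(k,[(np.round(r['point'],1),r['conf']) for r in manip.spot_point(k,'scene')[:2]])
P=s['position']; print(proj('scene',P-[0,0,.0615]),proj('scene',P+[0,0,.019]))
cv2.imwrite('pics/s6.png',cv2.resize(im[50:230,220:430],(700,600),interpolation=cv2.INTER_CUBIC))
```

```text
[0.514  0.1281 0.2595] 0.009454176986979937 [ 0.7476 -0.4738 -3.0604] 68.45494151115417
(array([-0.21,  0.76, 17.6 ]), array([ 0.   , -0.001,  0.004]))
rack [(array([130.8, 342.1]), 0.88), (array([298.6, 136.7]), 0.57)]
rack_handle [(array([297.7, 111.8]), 0.95), (array([128.7, 314.9]), 0.65)]
stay_knob [(array([349.7, 149.2]), 0.61)]
[299.6151 139.3644] [300.3593 111.5631]
```

View pics/s6.png

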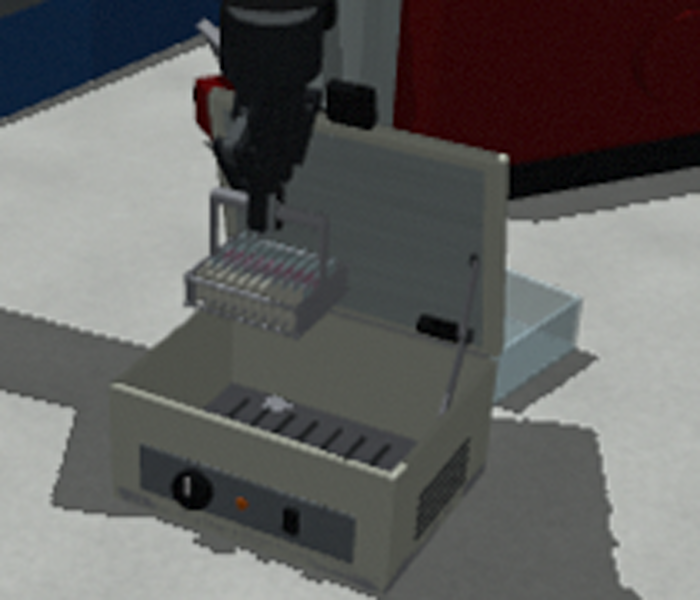

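The rack hangs level at scene (300,137), clear of the walls. The stay still looks locked. I'll lower it.

Call:
apply_moves(series=[[[-0.1,0.3,2],[0,0,0],1],[[-0.2,0.3,5],[0,0,0],1],[[-0.2,0.3,8],[0,0,0],1],[[-0.2,0.3,11],[0,0,0],1],[[-0.2,0.3,13.5],[0,0,0],1],[[-0.2,0.3,15],[0,0,0],1],[[-0.2,0.3,16],[0,0,0],1],[[-0.2,0.3,16.7],[0,0,0],1],[[-0.2,0.3,17.2],[0,0,0],1],[[-0.2,0.3,17.4],[0,0,0],1]])

```text
time: 19.5
position: [0.5173, 0.1293, 0.0865]
orientation: [[-0.985, -0.171, 0.0], [-0.171, 0.985, 0.0], [-0.0, 0.0, -1.0]]
force: [-0.1, 0.6, -3.5]
opening: 0.0094
finger_force: 68.4
```

Call:
apply_moves(series=[[[0,0,0.1],[0,0,0],1],[[0,0,0.2],[0,0,0],1],[[0,0,0.3],[0,0,0],1],[[0,0,0.35],[0,0,0],1],[[0,0,0.4],[0,0,0],1],[[0,0,0.45],[0,0,0],1],[[0,0,0.45],[0,0,0],1],[[0,0,0.45],[0,0,0],1],[[0,0,0.45],[0,0,0],1],[[0,0,0.45],[0,0,0],1]])

```text
time: 20.75
position: [0.5172, 0.1292, 0.0819]
orientation: [[-0.985, -0.171, -0.0], [-0.171, 0.985, -0.0], [0.0, -0.0, -1.0]]
force: [0.0, 0.3, -3.0]
opening: 0.0093
finger_force: 68.4
```

Call:
apply_moves(series=[[[0,0,0.1],[0,0,0],1],[[0,0,0.1],[0,0,0],1],[[0,0,0.2],[0,0,0],1],[[0,0,0.2],[0,0,0],1],[[0,0,0.25],[0,0,0],1],[[0,0,0.3],[0,0,0],1],[[0,0,0.3],[0,0,0],1],[[0,0,0.3],[0,0,0],1],[[0,0,0.3],[0,0,0],1],[[0,0,0.3],[0,0,0],1]])

```text
time: 22.0
position: [0.5172, 0.1294, 0.0814]
orientation: [[-0.985, -0.172, 0.001], [-0.172, 0.985, 0.0], [-0.001, 0.0, -1.0]]
force: [-12.5, 1.7, 24.9]
opening: 0.0093
finger_force: 72.2
```

The rack is down (contact force +25 N at the expected height). I'll ease off, open and rise.

Call:
apply_moves(series=[[[0,0,-0.2],[0,0,0],1],[[0,0,-0.2],[0,0,0],0.8],[[0,0,-0.2],[0,0,0],0.6],[[0,0,-0.2],[0,0,0],0.5],[[0,0,-0.2],[0,0,0],0.5],[[0,0,-0.2],[0,0,0],0.5],[[0,0,-2],[0,0,0],0.5],[[0,0,-5],[0,0,0],0.5],[[0,0,-10],[0,0,0],0.5],[[0,0,-15],[0,0,0],0.5]])

```text
time: 23.25
position: [0.5169, 0.129, 0.2303]
orientation: [[-0.985, -0.171, -0.0], [-0.171, 0.985, -0.0], [0.0, -0.0, -1.0]]
force: [1.2, 0.6, -0.2]
opening: 0.0427
finger_force: 0.0
```

Run:
```python
from h import *
np.set_printoptions(precision=4,suppress=True)
s=manip.state(); print(s['position'],s['opening'],s['force'],s['joints'])
q={}
for n in ('scene','top'):
  im=manip.snapshot(n); cv2.imwrite(f'pics/{n}7.png',im)
  for k in ('rack','rack_handle','stay_knob','jar'):
    r=manip.spot_point(k,n); print(n,k,[(np.round(x['point'],1),round(x['conf'],2)) for x in r[:3]])
print(proj('scene',W(-.031,.02,.1005)),proj('top',W(-.031,.02,.1005)))
K=W(.049,-.093,.165)
for lean in (35,38):
 for yaw in (np.pi/2+Y,-np.pi/2+Y):
  ax=YO if 0 else -YO
  for sg in (1,-1):
   R=Rdown(yaw,sg*np.radians(lean),YO); 
   if R[:,2]@XO>0: p=K+R[:,2]*.019; print(lean,yaw,R.round(3).tolist(),p,go(p,R))
```

```text
[0.5169 0.129  0.2303] 0.04266642221244689 [ 1.2392  0.6245 -0.2455] [ 0.6128  0.1255 -0.3017  0.     -1.1441 -2.0118]
scene rack [(array([133.8, 342.3]), 0.79)]
scene rack_handle [(array([126.1, 320.3]), 0.89), (array([300.5, 170.2]), 0.78)]
scene stay_knob [(array([349.2, 145.8]), 0.58)]
scene jar [(array([171.8, 259.2]), 0.74), (array([305.6, 307.2]), 0.38)]
top rack [(array([232.6, 241.3]), 0.63), (array([440.3, 225.5]), 0.58)]
top rack_handle [(array([452.9, 224.5]), 0.74)]
top stay_knob []
top jar [(array([375.7, 274.5]), 0.81)]
[299.6497 170.345 ] [230.683  239.8927]
35 1.7418385934903409 [[-0.985, -0.139, -0.098], [-0.17, 0.807, 0.565], [0.0, 0.574, -0.819]] [0.6114 0.2389 0.1494] (array([-11.22,   9.22,   7.82]), array([-0.612, -0.002,  0.   ]))
35 -1.3997540600994522 [[0.985, 0.139, -0.098], [0.17, -0.807, 0.565], [0.0, -0.574, -0.819]] [0.6114 0.2389 0.1494] (array([-11.22,   9.22,   7.82]), array([ 0.003, -0.946, -2.996]))
38 1.7418385934903409 [[-0.985, -0.134, -0.105], [-0.17, 0.777, 0.607], [0.0, 0.616, -0.788]] [0.6113 0.2396 0.15  ] (array([-11.22,   9.3 ,   7.76]), array([-0.664, -0.002,  0.   ]))
38 -1.3997540600994522 [[0.985, 0.134, -0.105], [0.17, -0.777, 0.607], [0.0, -0.616, -0.788]] [0.6113 0.2396 0.15  ] (array([-11.22,   9.3 ,   7.76]), array([ 0.003, -1.024, -2.97 ]))
```

Rack stands where planned (scene handle (300.5,170) against predicted (299.6,170)). I'll move to the leaning approach pose for the knob.

```bash
cat >> h.py <<'E'
RK=Rdown(np.pi/2+Y,-np.radians(37),YO)
if RK[2,1]<0: RK=Rdown(np.pi/2+Y,np.radians(37),YO)
E
python3 - <<'E'
from h import *
print(RK[:,2]@XO, RK[:,2])
K,e=tri([ray('scene',(351.3,148)),ray('top',(190.5,199.8))]); print((K-C)@XO,(K-C)@YO,K[2],e)
K=W(.051,-.093,.167); p=K+RK[:,2]*(.021-.08); print(p,go(p,RK))
E
```

```text
0.6018150231520483 [-0.10243463  0.59303328 -0.79863551]
0.05166283290379388 -0.09331021095482706 0.16438997162340535 [np.float64(0.0010739162150801348), np.float64(0.0010739162150799591)]
[0.61900589 0.19509632 0.2141195 ] (array([-11.2 ,   4.77,   1.35]), array([-0.647, -0.002,  0.   ]))
```

Call:
apply_moves(series=[[[-4,0,-1],[-0.15,0,0],0.65],[[-8,1,-1],[-0.3,0,0],0.65],[[-11.2,2.5,0],[-0.45,0,0],0.65],[[-11.2,4,1],[-0.6,0,0],0.65],[[-11.2,4.8,1.3],[-0.65,0,0],0.65],[[-11.2,4.8,1.3],[-0.65,0,0],0.65],[[-11.2,4.8,1.3],[-0.65,0,0],0.65],[[-11.2,4.8,1.3],[-0.65,0,0],0.65],[[-11.2,4.8,1.3],[-0.65,0,0],0.65],[[-11.2,4.8,1.3],[-0.65,0,0],0.65]])

```text
time: 25.0
position: [0.6192, 0.1959, 0.2164]
orientation: [[-0.985, -0.137, -0.103], [-0.172, 0.784, 0.596], [-0.001, 0.605, -0.796]]
force: [0.2, 0.9, 0.1]
opening: 0.0301
finger_force: 0.0
```

Run:
```python
from h import *
np.set_printoptions(precision=4,suppress=True)
s=manip.state(); print(s['position'],s['opening'],s['force'],s['joints'])
c=cam('wrist');im=manip.snapshot('wrist');cv2.imwrite('pics/w8.png',im)
for k in ('stay_knob','stay_pin'): print(k,[(np.round(x['point'],1),round(x['conf'],2)) for x in manip.spot_point(k,'wrist')[:3]])
for X in ((.0515,-.093,.165),(.0515,-.075,.165),(.0515,-.111,.165)): print(proj('wrist',W(*X),c))
print(proj('wrist',s['position'],c),go(W(.0515,-.093,.165)+.021*RK[:,2],RK))
```

```text
[0.6192 0.1959 0.2164] 0.030124865769723674 [0.1776 0.8992 0.146 ] [ 0.1899  0.3885  0.1102 -0.6706 -1.3394 -1.4127]
stay_knob [(array([278.8, 226.4]), 0.82)]
stay_pin []
[278.9472 228.9044]
[278.9026 200.4232]
[278.9895 255.9225]
[284.0783 282.1538] (array([ 0.03, -0.28,  8.31]), array([ 0.004, -0.   ,  0.001]))
```

View pics/w8.png

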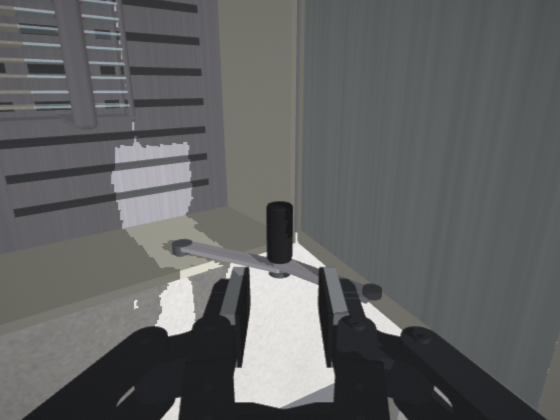

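The knob is at (279,232), between the fingers' lines, exactly where predicted. Advance.

Call:
apply_moves(series=[[[0.2,-0.3,2],[0,0,0],0.65],[[0.2,-0.3,4],[0,0,0],0.65],[[0.2,-0.3,6],[0,0,0],0.65],[[0.2,-0.3,7.4],[0,0,0],0.65],[[0.2,-0.3,8.2],[0,0,0],0.65],[[0.2,-0.3,8.2],[0,0,0],0.65],[[0.2,-0.3,8.2],[0,0,0],0.77],[[0.2,-0.3,8.2],[0,0,0],0.77],[[0.2,-0.3,8.2],[0,0,0],0.77],[[0.2,-0.3,8.2],[0,0,0],0.77]], grip_force=25)

```text
time: 26.4
position: [0.6094, 0.2416, 0.1491]
orientation: [[-0.985, -0.136, -0.103], [-0.171, 0.784, 0.596], [-0.0, 0.605, -0.796]]
force: [-0.7, 0.1, -0.5]
opening: 0.0196
finger_force: 0.0
```

Call:
apply_moves(series=[[[0,-0.3,0],[0,0,0],0.77],[[0,-0.6,-0.5],[0,0,0],0.77],[[0,-0.9,-1.0],[0,0,0],0.77],[[0,-1.25,-1.45],[0,0,0],0.77],[[0,-1.6,-1.9],[0,0,0],0.77],[[0,-1.95,-2.3],[0,0,0],0.77],[[0,-2.3,-2.6],[0,0,0],0.77],[[0,-2.5,-2.8],[0,0,0],0.77],[[0,-2.5,-2.8],[0,0,0],0.77],[[0,-2.5,-2.8],[0,0,0],0.77]])

```text
time: 27.65
position: [0.6155, 0.2053, 0.1559]
orientation: [[-0.985, -0.136, -0.104], [-0.171, 0.785, 0.596], [0.0, 0.605, -0.796]]
force: [0.0, -0.5, -0.0]
opening: 0.0197
finger_force: 0.0
```

Run:
```python
from h import *
np.set_printoptions(precision=4,suppress=True)
s=manip.state(); print(s['position'],s['opening'],s['force'],s['finger_force'])
im=manip.snapshot('scene'); cv2.imwrite('pics/s9.png',im)
print([(np.round(x['point'],1),round(x['conf'],2)) for x in manip.spot_point('stay_knob','scene')[:3]])
print([(np.round(x['point'],1),round(x['conf'],2)) for x in manip.spot_point('lid_pull','scene')[:3]])
for t in (1.345,1.3,1.27,1.2,1.1):
  print(t,proj('scene',W(.1-.221*np.cos(t)+.007*np.sin(t),0,.12+.221*np.sin(t)+.007*np.cos(t))))
print(proj('scene',W(.0195,-.093,.174)))
cv2.imwrite('pics/s9.png',cv2.resize(im[50:230,220:430],(700,600),interpolation=cv2.INTER_CUBIC))
```

```text
[0.6155 0.2053 0.1559] 0.01970737572354687 [ 0.0179 -0.5293 -0.0212] 0.0
[(array([344.9, 152. ]), 0.62)]
[(array([304.4, 304.3]), 0.7)]
1.345 [325.223   79.4704]
1.3 [323.474  81.546]
1.27 [322.3051  83.0212]
1.2 [319.5779  86.7398]
1.1 [315.7139  92.6904]
[346.8719 150.0185]
```

View pics/s9.png

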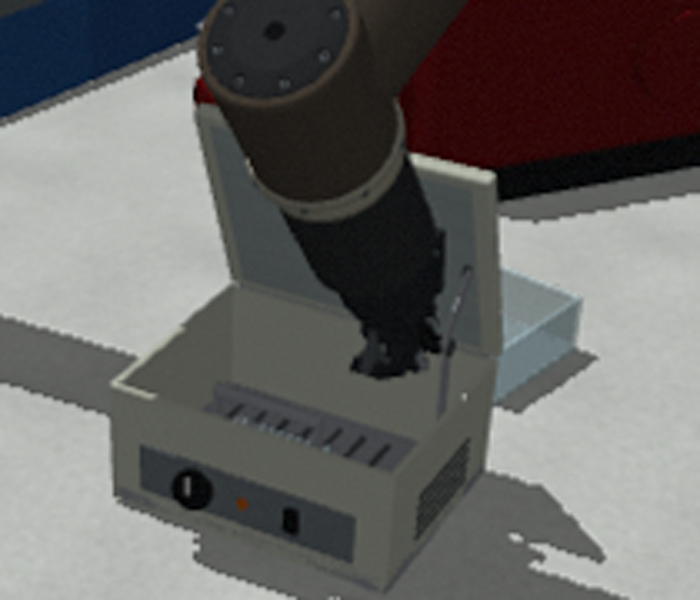

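Run:
```python
from h import *
from scipy.optimize import brentq
s=manip.state(); P=s['position']; O=np.array(s['orientation']); G=P-.02*O[:,2]-C
gx,gz=G@XO,G[2]; print(gx,G@YO,gz)
# lid pin offset d below lid such that straight at 1.361
pin=np.array([.015,.098])
lp=lambda t,d: np.array([.1-.110*np.cos(t)-d*np.sin(t), .12+.110*np.sin(t)-d*np.cos(t)])
d=brentq(lambda d: np.linalg.norm(lp(1.361,d)-pin)-.138,0,.03); print('d',d)
for t in (1.345,1.3,1.27,1.24,1.2,1.15):
  v=lp(t,d)-pin; D=np.linalg.norm(v); i=np.arccos((.076**2+.062**2-D*D)/(2*.076*.062))
  a=np.arccos((.076**2+D*D-.062**2)/(2*.076*D)); u=np.arctan2(v[0],v[1])-a
  print(t,'stay',2.79-(np.pi-i),'knob',pin+.076*np.array([np.sin(u),np.cos(u)]))
```

```text
0.014264247936159435 -0.09134128268193203 0.17188193881174027
d 0.009679247096375451
1.345 stay 2.5328696795297936 knob [0.03497041 0.17132928]
1.3 stay 2.2843434700991168 knob [0.02460359 0.17339079]
1.27 stay 2.169481386713739 knob [0.01931094 0.17387764]
1.24 stay 2.071125127464637 knob [0.01455961 0.17399872]
1.2 stay 1.9556473252789157 knob [0.00875997 0.1737434 ]
1.15 stay 1.8275411039208125 knob [0.00210439 0.17289795]
```

The stay is kinked forward with the lid at about 1.26 rad, so its joint is broken (~2.15 rad). I'll open and back out, then rise.

Call:
apply_moves(series=[[[0,0,0],[0,0,0],0.65],[[0,0.2,0],[0,0,0],0.6],[[0,0.2,-1.5],[0,0,0],0.6],[[0,0.2,-4],[0,0,0],0.6],[[0,0.2,-8],[0,0,0],0.6],[[0,0,-12],[0,0,0],0.6],[[0,3,-16],[0,0,0],0.5],[[0,6,-20],[0,0,0],0.4],[[0,9,-24],[0,0,0],0.3],[[0,10.5,-26],[0,0,0],0.3]])

```text
time: 29.05
position: [0.6283, 0.1317, 0.4312]
orientation: [[-0.985, -0.139, -0.099], [-0.17, 0.785, 0.596], [-0.005, 0.604, -0.797]]
force: [-0.5, -0.1, -0.2]
opening: 0.0596
finger_force: 0.0
```

Run:
```python
from h import *
np.set_printoptions(precision=4,suppress=True)
s=manip.state(); print(s['position'],s['opening'],s['force'],s['joints'])
q={}
for n in ('scene','top'):
  im=manip.snapshot(n); cv2.imwrite(f'pics/{n}10.png',im)
  r=[x for x in manip.spot_point('lid_pull',n)[:3]]; print(n,[(np.round(x['point'],1),round(x['conf'],2)) for x in r])
  r=[x for x in manip.spot_point('stay_knob',n)[:3]]; print(n,[(np.round(x['point'],1),round(x['conf'],2)) for x in r])
pp=lambda t:W(.1-.221*np.cos(t)+.007*np.sin(t),0,.12+.221*np.sin(t)+.007*np.cos(t))
for t in (1.3,1.27,1.24,1.2): print(t,proj('scene',pp(t)),proj('top',pp(t)))
print(go(W(.037,0,.40),Rdown(np.pi+Y)))
```

```text
[0.6283 0.1317 0.4312] 0.05962160221832924 [-0.5114 -0.0742 -0.1713] [ 0.0928  0.3     0.4537 -0.6569 -1.7361 -1.5986]
scene []
scene [(array([343.6, 149.7]), 0.68)]
top [(array([191.7, 224.8]), 0.87), (array([205.8, 192.5]), 0.66)]
top [(array([205.8, 197.2]), 0.59)]
1.3 [323.474  81.546] [185.5075 225.6072]
1.27 [322.3051  83.0212] [188.4638 225.2355]
1.24 [321.1356  84.5681] [191.401  224.8808]
1.2 [319.5779  86.7398] [195.2807 224.4351]
(array([9.09, 5.18, 7.18]), array([ 0.51 ,  0.508, -1.51 ]))
```

Call:
apply_moves(series=[[[1,0.6,0.8],[0.06,0.06,-0.17],0.3],[[2,1.2,1.6],[0.11,0.11,-0.34],0.3],[[3,1.7,2.4],[0.17,0.17,-0.5],0.3],[[4,2.3,3.2],[0.23,0.23,-0.67],0.3],[[5,2.9,4],[0.28,0.28,-0.84],0.3],[[6,3.4,4.7],[0.34,0.34,-1.0],0.3],[[7,4,5.5],[0.4,0.4,-1.18],0.3],[[8,4.6,6.4],[0.45,0.45,-1.34],0.3],[[9.1,5.2,7.2],[0.51,0.508,-1.51],0.3],[[9.1,5.2,7.2],[0.51,0.508,-1.51],0.3]])

```text
time: 30.6
position: [0.5222, 0.2017, 0.3999]
orientation: [[0.175, -0.985, 0.0], [-0.985, -0.175, -0.002], [0.002, -0.0, -1.0]]
force: [-0.2, -0.3, 0.6]
opening: 0.0598
finger_force: 0.0
```

Run:
```python
from h import *
np.set_printoptions(precision=4,suppress=True)
s=manip.state(); print(s['position'],s['opening'],s['force'],s['joints'])
c=cam('wrist');im=manip.snapshot('wrist');cv2.imwrite('pics/w11.png',im)
print([(np.round(x['point'],1),round(x['conf'],2)) for x in manip.spot_point('lid_pull','wrist')[:3]])
pp=lambda t:W(.1-.221*np.cos(t)+.007*np.sin(t),0,.12+.221*np.sin(t)+.007*np.cos(t))
for t in (1.28,1.25,1.22,1.19): print(t,proj('wrist',pp(t),c), pp(t))
print(go(W(.035,0,.315),Rdown(np.pi+Y)))
```

```text
[0.5222 0.2017 0.3999] 0.0598346335587939 [-0.1743 -0.2764  0.6269] [ 0.7192  0.105   0.0528  0.0014 -1.5194 -0.5436]
[(array([281. , 220.7]), 0.83)]
1.28 [282.5064 236.6798] [0.5226 0.2067 0.3337]
1.25 [282.5658 225.9888] [0.5237 0.2004 0.3319]
1.22 [282.626  215.2453] [0.5248 0.1942 0.3299]
1.19 [282.6867 204.4872] [0.5259 0.188  0.3278]
(array([ 0.27, -0.01,  8.52]), array([ 0., -0., -0.]))
```

View pics/w11.png

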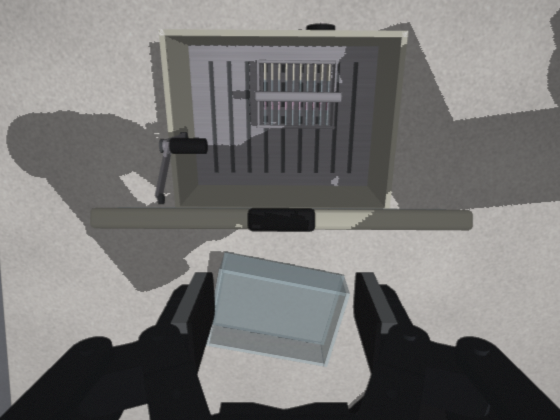

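The pull is at (281,220), so the lid is near 1.235 rad and standing. The rack sits square on the plate. I'll grip the pull.

Call:
apply_moves(series=[[[0.5,-0.1,3],[0,0,0],0.3],[[0.5,-0.1,6],[0,0,0],0.3],[[0.5,-0.1,7.8],[0,0,0],0.3],[[0.5,-0.1,8.5],[0,0,0],0.3],[[0.5,-0.1,8.5],[0,0,0],0.3],[[0.5,-0.1,8.5],[0,0,0],1],[[0.5,-0.1,8.5],[0,0,0],1],[[0.5,-0.1,8.5],[0,0,0],1],[[0.5,-0.1,8.5],[0,0,0],1],[[0.5,-0.1,8.5],[0,0,0],1]], grip_force=50)

```text
time: 31.95
position: [0.525, 0.1953, 0.3168]
orientation: [[0.17, -0.985, 0.0], [-0.985, -0.17, -0.001], [0.001, 0.0, -1.0]]
force: [-5.8, -3.2, 3.6]
opening: 0.039
finger_force: 53.0
```

Run:
```python
from h import *
s=manip.state(); print(s['position'],s['opening'],s['force'],s['finger_force'])
r=np.hypot(.221,.007); a0=np.arctan2(.007,.221); f=lambda t:np.array([r*np.cos(a0+t),-r*np.sin(a0+t)])*100
for t in np.r_[1.235:0:-.0775]: print(round(t,3),np.round(f(t)-f(1.235),1))
print(np.round(f(0)-f(1.235),2))
```

```text
[0.52502207 0.19534359 0.31675148] 0.03896483069583411 [-5.78582534 -3.23239499  3.61530178] 52.999271750450134
1.235 [0. 0.]
1.158 [1.6 0.6]
1.08 [3.2 1.3]
1.003 [4.7 2.1]
0.925 [6.1 3. ]
0.848 [7.5 4.1]
0.77 [8.8 5.2]
0.693 [9.9 6.4]
0.615 [11.   7.8]
0.538 [12.   9.2]
0.46 [12.9 10.7]
0.383 [13.6 12.2]
0.305 [14.2 13.8]
0.228 [14.8 15.4]
0.15 [15.1 17.1]
0.073 [15.4 18.8]
[15.48 20.4 ]
```

Gripped (39 mm). Now lower the lid along the arc.

Call:
apply_moves(series=[[[1.6,0,0.6],[0,0,0],1],[[3.2,0,1.3],[0,0,0],1],[[4.7,0,2.1],[0,0,0],1],[[6.1,0,3.0],[0,0,0],1],[[7.5,0,4.1],[0,0,0],1],[[8.8,0,5.2],[0,0,0],1],[[9.9,0,6.4],[0,0,0],1],[[11.0,0,7.8],[0,0,0],1],[[12.0,0,9.2],[0,0,0],1],[[12.9,0,10.7],[0,0,0],1]])

```text
time: 33.2
position: [0.547, 0.0674, 0.2091]
orientation: [[0.17, -0.986, -0.001], [-0.986, -0.17, -0.002], [0.001, 0.001, -1.0]]
force: [-4.6, -4.8, 1.5]
opening: 0.039
finger_force: 54.2
```

Call:
apply_moves(series=[[[0.7,0,1.5],[0,0,0],1],[[1.3,0,3.1],[0,0,0],1],[[1.9,0,4.7],[0,0,0],1],[[2.2,0,6.4],[0,0,0],1],[[2.5,0,8.1],[0,0,0],1],[[2.55,0,9.0],[0,0,0],1],[[2.6,0,9.5],[0,0,0],1],[[2.6,0,9.8],[0,0,0],1],[[2.6,0,10],[0,0,0],1],[[2.6,0,10],[0,0,0],1]])

```text
time: 34.45
position: [0.5514, 0.0415, 0.1086]
orientation: [[0.169, -0.986, -0.002], [-0.986, -0.169, -0.002], [0.002, 0.002, -1.0]]
force: [-2.0, -9.5, -1.5]
opening: 0.0389
finger_force: 56.1
```

Call:
apply_moves(series=[[[-0.2,0,0.1],[0,0,0],1],[[-0.3,0,0.2],[0,0,0],1],[[-0.3,0,0.3],[0,0,0],1],[[-0.3,0,0.4],[0,0,0],1],[[-0.3,0,0.5],[0,0,0],1],[[-0.3,0,0.5],[0,0,0],1],[[-0.3,0,0.5],[0,0,0],1],[[-0.3,0,0.5],[0,0,0],1],[[-0.3,0,0.5],[0,0,0],1],[[-0.3,0,0.5],[0,0,0],1]])

```text
time: 35.7
position: [0.5514, 0.0418, 0.1071]
orientation: [[0.17, -0.985, -0.0], [-0.985, -0.17, -0.006], [0.006, 0.001, -1.0]]
force: [-7.6, -23.6, 26.3]
opening: 0.0389
finger_force: 59.3
```

Contact at 26 N: the lid is on the rim. Relax, release, rise.

Call:
apply_moves(series=[[[0.2,0,-0.2],[0,0,0],1],[[0.3,0,-0.3],[0,0,0],1],[[0.3,0,-0.3],[0,0,0],0.6],[[0.3,0,-0.3],[0,0,0],0.3],[[0.3,0,-0.3],[0,0,0],0.3],[[0.3,0,-0.3],[0,0,0],0.3],[[0.3,0,-2],[0,0,0],0.3],[[0.3,0,-6],[0,0,0],0.3],[[0.3,0,-11],[0,0,0],0.3],[[0.3,0,-14],[0,0,0],0.3]])

```text
time: 36.95
position: [0.5533, 0.0439, 0.2466]
orientation: [[0.171, -0.985, 0.004], [-0.985, -0.171, 0.001], [-0.0, -0.004, -1.0]]
force: [0.2, 0.0, -0.3]
opening: 0.0596
finger_force: 0.0
```

Run:
```python
from h import *
np.set_printoptions(precision=4,suppress=True)
s=manip.state(); print(s['position'],s['opening'],s['force'])
for n in ('scene','top','wrist'):
  c=cam(n); im=manip.snapshot(n)
  print(n,[(np.round(x['point'],1),round(x['conf'],2)) for x in manip.spot_point('lid_pull',n)[:2]],proj(n,W(-.121,0,.127),c))
  print([(k,np.round(manip.spot_point(k,n)[0]['point'],1)) for k in ('jar','trough','tissues') if n!='wrist' and manip.spot_point(k,n)])
  if n!='wrist':
    # lid change against first picture, oven area
    a=cv2.imread(f'pics/{n}0.png'); cv2.imwrite(f'pics/{n}12.png',im)
a=cv2.imread('pics/scene0.png'); b=cv2.imread('pics/scene12.png')
cv2.imwrite('pics/cmp.png',np.hstack([cv2.resize(x[110:230,240:380],(400,343),interpolation=cv2.INTER_CUBIC) for x in (a,b)]))
```

```text
[0.5533 0.0439 0.2466] 0.0595852714947395 [ 0.153   0.0225 -0.3369]
scene [(array([290. , 178.1]), 0.97)] [289.7237 180.1141]
[('jar', array([173. , 260.6])), ('trough', array([353.3, 151.6])), ('tissues', array([306.2, 306.6]))]
top [(array([260.4, 222.7]), 0.79)] [261.8776 225.8478]
[('trough', array([118.8, 252.7])), ('tissues', array([330.1, 160.3]))]
wrist [(array([287.2, 208.7]), 0.81)] [286.7013 205.8248]
[]
```

View pics/cmp.png

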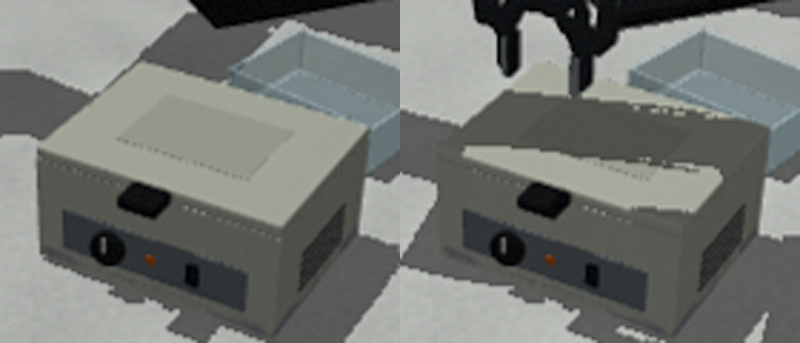

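The pull sits at the same pixels, (143,200) in both halves, and the lid edge is identical, so the lid is fully shut. I've viewed 12 pictures, two over the limit of 10. Handing in.

```bash
python3 -c "
from workcell import manip
print(manip.sign_off())"
```

```text
the job is handed in; nothing more can be done
None
```

The rack is standing on the oven floor with the lid shut and the arm clear, and the job was handed in at about 37 s; no verdict came back, and I viewed 12 pictures against the limit of 10.

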